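# Lower the inspection camera by one turn of the hand wheel

### The job

The inspection camera on the bench stand must come down by one full turn of its screw: reach down behind the upright handle on the stand's flat hand wheel and push the wheel round clockwise (seen from above) through exactly one turn, so that the handle comes back to where it started. Push the handle gently with the fingertips or the outside of the fingers, never pinching it; then let go and move clear. Leave the circuit board under the camera and everything else on the bench where it is, and lift nothing.

Things in the scene. Friction and masses are not known exactly. Their poses are not given: they have to be found in the camera images.
- stand: Fixed stand: steel base plate 240 x 170 x 18 mm, column 46 x 56 mm, a black camera on the column's +x side, a flat hand wheel on top (part of this body). Its place and yaw (+-0.6 rad) vary. Origin: on the wheel's vertical axis, which is the column's, at bench height; z up; +x points from column to camera. All but the wheel and handle is lower than 170 mm.
- wheel (a joint): Turn of the hand wheel in rad, growing clockwise seen from above; starts anywhere from -1.2 to 1.2, no end stop; one turn is 6.283. At 0 the handle lies on the stand's +x side, over the camera. Each turn lowers the camera 10 mm. It takes 2 to 3 N at the handle to move it slowly, and it stays where it is left, without coasting or springing back.
- handle (a point): Middle of the black upright handle on the wheel's rim, on the handle's own axis, 65 mm from the wheel's axis, 219 mm above the bench. The handle reaches from 197 to 243 mm above the bench and is round, 26 to 29 mm across. It is a sleeve that spins freely on its own pin, so a finger pushing it does not rub. Site axes (wheel's): x outward from the wheel's axis, z up, -y the way of clockwise travel.
- hub (a point): Top centre of the wheel's hub, on the axis, 200 mm above the bench. The wheel is 144 mm across over its bright metal rim; the rim is a round bar 14 mm thick with its top at 196 mm above the bench; three steel spokes 11 mm thick lie below that; the hub is 36 mm across.
- board: Small green circuit board 60 x 70 mm, 17 mm tall with its parts, loose on the base plate under the camera. Origin under its centre. To be left alone.
- jar: Small closed jar, 34 mm across, 45 mm tall, loose on the base plate beside the column. To be left alone.
- driver: Screwdriver about 150 mm long lying on the bench beside the base plate. To be left alone.
- spool: Metal spool standing on the bench, 60 mm across, 48 mm tall. To be left alone.
- meter_a: Hand multimeter lying on the bench, 190 x 90 mm, 48 mm tall. To be left alone.
- meter_b: A second multimeter of the same kind, further from the robot. To be left alone.
- buggy: Small four-wheeled robot car, 144 mm long, about 104 mm wide and 86 mm tall, standing on the bench. To be left alone.

How it is judged:
By the outcome, as a careful person would: the job done as asked, in the order asked, and still so for the second after the job is handed in, with the robot touching nothing.
It also fails if it takes over 70 s, if anything falls off the work surface, if the arm or the gripper's body presses on something with over 40 N, if the wrist force passes 120 N, or if a joint passes its speed limit or range.

### The arm

A 6-joint arm with a two-finger parallel gripper is mounted at the origin on the work surface. World frame = base frame: x ahead of the robot, y to its left, z up, the work surface at z = 0. Lengths are in m, angles in degrees, forces in N, time in s.
With the tool pointing down it reaches from about 0.4 to 0.825 m from the base axis. Payload 7 kg.
Tool frame: the origin (TCP) lies at the very end of the fingers, on their centre line; the grasp point (between the pads) lies 19 mm behind it; x points along the fingers, y is the direction in which the jaws open and shut, and the axes are right-handed (so a half turn about x gives the same grasp; the last joint's range is limited). The gripper opens to 88 mm and grips with 3 to 60 N. Pads are 19 mm wide; open, the fingers measure 130 mm over their backs; the gripper's body (78 mm by 193 mm) begins 47 mm behind the grasp point.
Start: joints at [92.538, 20.546, 0.682, 0, -70.136, -16.507], TCP at [0.163, 0.655, 0.227] pointing down, gripper open.
Joint ranges: [-176.03, 176.03], [-82.01, 121.73], [-58.28, 71.71], [-173.87, 95.51], [-174.79, -0.11], [-173.66, 173.66]. Speed limits (degrees/s): [136.94, 136.94, 172.46, 180, 180, 180].

### API

Orientations are given as [roll, pitch, yaw] about the fixed x, y, z axes, in that order (R = Rz(yaw) Ry(pitch) Rx(roll)).
In Python, from plant import * gives the robot as it stands. The module is installed in compiled form; this text tells all that it offers.
- The arm moves only by the shell command python3 -m creep 'ROWS' [FORCE]. ROWS is a JSON object of lists of equal length, an entry for each row: "jaw": the closure, from -1 (fully open) to 1 (shut); "translation": the shift along the tool's x, y, z in m, a list of three; "roll": the turn about the tool's x in rad. A call has exactly 10 rows; each row shifts and turns the commanded pose from where the row before left it, along the tool's axes as they then stand; what a row does not reach is not made up. A row lasts 1/10 s, in which the tool goes at most 50 mm and 8.59 degrees, less where a joint would pass 70% of its speed; a pose out of reach is approached as far as the arm can. A call with a gripper value outside its range is refused whole. The fingers move at their own pace and stop on an object; FORCE is the grip in N (left out, the last holds). Time passes only in rows, so rows that do not move let the fingers close, or fill a call up. It gives the time, the measured TCP pose, the force and the opening at its end, in the units of the state.
- get_state(): the state, without advancing time (a new reading comes with each control period).
- capture(name): name is "scene" or "side" or "wrist"; returns a dict with "image" (420x560x3 uint8, red, green, blue), "fovy" (degrees; the focal length in pixels is half the picture's height over the tangent of half this angle, whatever the lens; pixels are square), "cx", "cy" (the principal point, pixels), "pose" (4x4, takes a point from camera to world coordinates); the wrist camera has in their place "tool_from_camera" (4x4, takes a point from camera to tool coordinates, whose origin is the TCP and whose axes are the tool frame's). Camera axes: x right, y up, looking along -z (the intrinsics and any distortion apply to the point x, -y, -z); pixel columns grow to the right and rows downward; lengths in m; the calibration is good to about 2 mm. A picture is of the moment at which its call begins: read the wrist's pose just before it. There is no depth.
- close_job(): hands the job in, once; it reports no verdict.
The state is a dict: "time_s": time; "joints": joint angles; "qd": joint speeds; "joint_torque": joint torques, N m; "tcp_pos": TCP position; "eef_rot": TCP orientation; "contact_force": force on the tool from outside, world axes, zero at the start; "moment": the same for the moment, N m; "gripper_width": finger opening in m.
Only numpy, scipy, OpenCV 4.12 (cv2) and the standard library are available. Lean on these libraries where they do the work, as an engineer would, in place of code of your own. Each camera call takes 0.05 s, during which the arm holds its last target.

## Working session

There is one attempt and no reset: what is moved stays moved. The work goes in short steps, Python scripts to look and compute and a shell command to move; the robot and the scene stay as the last step left them, time stands still between calls to the robot, and variables do not carry over. Pictures are saved under pics/ and viewed, and the job is handed in when it is done.

```bash
mkdir -p pics
cat > h.py <<'E'
from plant import *
import numpy as np, cv2
def snap(n,f):
    s=get_state(); c=capture(n); cv2.imwrite('pics/'+f,cv2.cvtColor(c['image'],cv2.COLOR_RGB2BGR)); return s,c
E
python3 - <<'E'
from h import *
for n in ['scene','side','wrist']:
    s,c=snap(n,n+'0.png'); print(n,{k:(np.round(v,3).tolist() if k!='image' else 0) for k,v in c.items()})
print(s)
E
```

```text
scene {'image': 0, 'fovy': 53.437, 'cx': 276.646, 'cy': 199.155, 'pose': [[0.539, -0.622, 0.568, 1.161], [0.842, 0.412, -0.348, -0.434], [-0.018, 0.666, 0.746, 1.019], [0.0, 0.0, 0.0, 1.0]]}
side {'image': 0, 'fovy': 48.72, 'cx': 278.143, 'cy': 211.654, 'pose': [[0.872, 0.258, -0.415, -0.036], [-0.489, 0.483, -0.726, -0.987], [0.013, 0.836, 0.548, 0.877], [0.0, 0.0, 0.0, 1.0]]}
wrist {'image': 0, 'fovy': 60.808, 'cx': 278.969, 'cy': 212.233, 'tool_from_camera': [[0.001, 0.29, -0.957, -0.157], [1.0, -0.0, 0.001, -0.0], [0.0, -0.957, -0.29, -0.077], [0.0, 0.0, 0.0, 1.0]]}
{'time_s': 0.1, 'joints': array([ 9.25391466e+01,  2.05884632e+01,  6.37211879e-01, -1.59698455e-02,
       -7.01344536e+01, -1.65061338e+01]), 'qd': array([-0.04440513, -0.13004516,  0.11765969,  0.1003094 ,  0.00453601,
       -0.04386793]), 'joint_torque': array([-1.29323849e-03, -5.84163594e+01,  2.93750936e+01,  7.01550364e+00,
        1.01313181e-02, -6.07211655e-05]), 'tcp_pos': array([0.16286051, 0.65460481, 0.22569538]), 'eef_rot': array([ 96.57152114,  89.91298963, -97.40090403]), 'contact_force': array([ 0.55714689, -0.21212168,  0.68558398]), 'moment': array([-0.01322233,  0.06118344,  0.00289544]), 'gripper_width': 0.08769533135454198}
```

View pics/scene0.png

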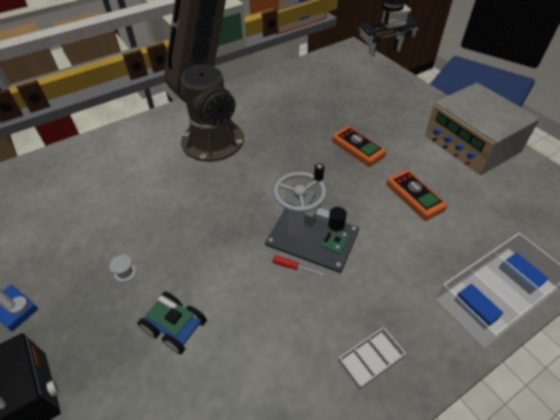

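View pics/side0.png

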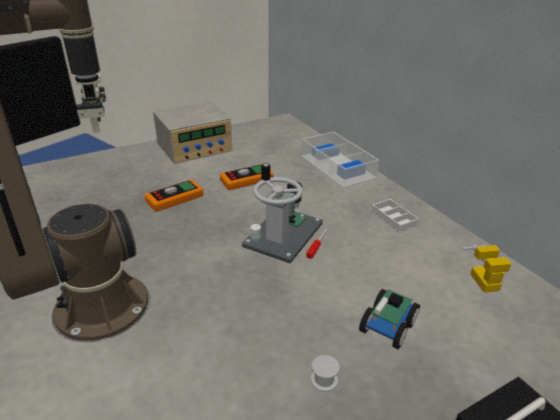

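View pics/wrist0.png

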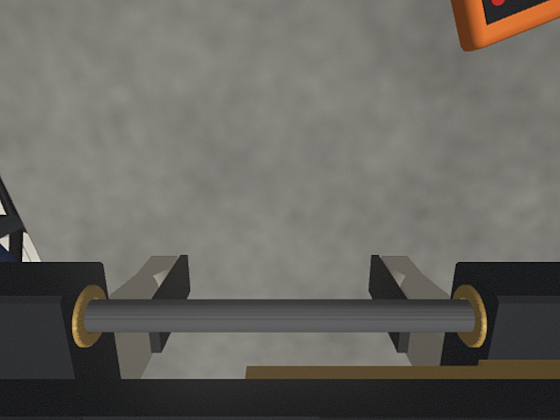

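The scene picture shows the wheel centred near (300,190) with its handle at (319,172). The side picture shows the hub near (278,190) and the handle at (266,172). Next I'll zoom in and measure.

Run:
```python
import cv2,numpy as np
a=cv2.imread('pics/scene0.png')[140:280,240:380]; b=cv2.imread('pics/side0.png')[140:280,220:360]
cv2.imwrite('pics/z0.png',np.hstack([cv2.resize(x,(400,400),interpolation=cv2.INTER_NEAREST) for x in (a,b)]))
```

```text
(no output)
```

View pics/z0.png

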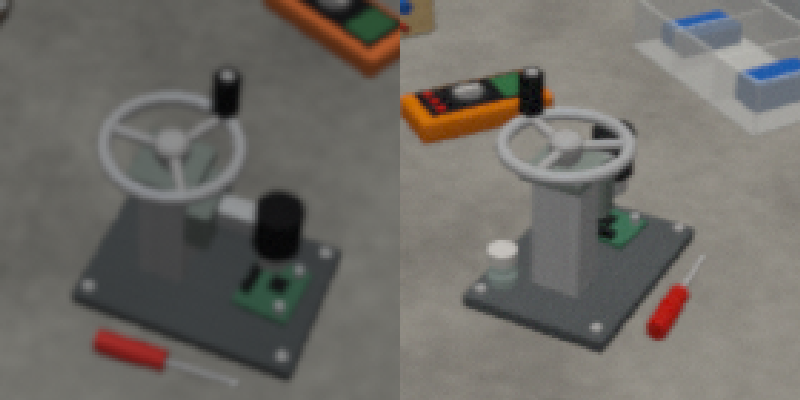

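Zoomed, the scene view has the hub at (300.2,190) and the handle middle at (319.5,172.5). The side view has the hub at (278.5,190) and the handle at (266.2,172.2). I'll get ray intersections and a mask-based refinement.

```bash
cat >> h.py <<'E'
def ray(c,u,v,pose=None):
    f=c['image'].shape[0]/2/np.tan(np.radians(c['fovy'])/2)
    P=c['pose'] if pose is None else pose
    d=P[:3,:3]@np.array([(u-c['cx'])/f,-(v-c['cy'])/f,-1.]); return P[:3,3],d
def onz(c,u,v,z,pose=None):
    o,d=ray(c,u,v,pose); return o+d*(z-o[2])/d[2]
def tri(rs):
    A=0;b=0
    for o,d in rs:
        d=d/np.linalg.norm(d);M=np.eye(3)-np.outer(d,d);A=A+M;b=b+M@o
    return np.linalg.solve(A,b)
E
python3 - <<'E'
from h import *
cs,cd=capture('scene'),capture('side')
def dark(c,x0,x1,y0,y1):
    g=c['image'][y0:y1,x0:x1].max(2); m=(g<50).astype(np.uint8)
    n,l,s,ct=cv2.connectedComponentsWithStats(m)
    for i in range(1,n):
        if s[i,4]>15: print('dark',s[i]+[x0,y0,0,0,0],ct[i]+[x0,y0])
dark(cs,305,335,155,190);dark(cd,255,280,155,183)
for nm,a,b,z in [('hub',(300.2,190),(278.5,190),.2),('hdl',(319.5,172.5),(266.2,172.2),.219),('hdltop',(319.5,166.5),(266.4,164.8),.243)]:
    print(nm,tri([ray(cs,*a),ray(cd,*b)]).round(4),onz(cs,*a,z).round(4),onz(cd,*b,z).round(4))
# rim ellipse by bright mask
for c,(x0,x1,y0,y1) in ((cs,(270,332,165,215)),(cd,(250,308,172,208))):
    im=c['image'][y0:y1,x0:x1]; m=(im.min(2)>125).astype(np.uint8)
    cn,_=cv2.findContours(m,cv2.RETR_EXTERNAL,cv2.CHAIN_APPROX_NONE)
    k=max(cn,key=cv2.contourArea); e=cv2.fitEllipse(cv2.convexHull(k)); print(e, np.array(e[0])+[x0,y0], onz(c,*(np.array(e[0])+[x0,y0]),.189).round(4))
#base plate ends for yaw: holes corners, z .018
for n,c,px in (('scene',cs,[(88,286),(282,356),(333,254)]),('side',cd,[(80,288),(196,327),(279,227)])):
    x0=240 if n=='scene' else 220
    print(n,[onz(c,x0+u/2.857,140+v/2.857,.018).round(4).tolist() for u,v in px])
E
```

```text
dark [314 166  10  15 109] [318.55045872 173.33027523]
dark [261 166   9  14 104] [265.33653846 172.57692308]
hub [0.5404 0.0208 0.1931] [0.5444 0.0183 0.2   ] [0.5343 0.0085 0.2   ]
hdl [0.5359 0.0871 0.2204] [0.5343 0.0886 0.219 ] [0.537  0.0885 0.219 ]
hdltop [0.5362 0.0854 0.2451] [0.5348 0.0865 0.243 ] [0.5382 0.0894 0.243 ]
((29.335721969604492, 25.315162658691406), (36.76767349243164, 50.56397247314453), 91.50535583496094) [299.33572197 190.31516266] [0.5358 0.0218 0.189 ]
((30.137042999267578, 21.872451782226562), (49.07621383666992, 62.40205001831055), 82.73973846435547) [280.137043   193.87245178] [0.537  0.0034 0.189 ]
scene [[0.5258, -0.0691, 0.018], [0.7029, 0.0453, 0.018], [0.6327, 0.1686, 0.018]]
side [[0.4539, 0.0521, 0.018], [0.53, -0.0654, 0.018], [0.7081, 0.0487, 0.018]]
```

```bash
cat >> h.py <<'E'
from scipy.spatial.transform import Rotation as Ro
def pose(s):
    T=np.eye(4);T[:3,:3]=Ro.from_euler('xyz',s['eef_rot'],degrees=True).as_matrix();T[:3,3]=s['tcp_pos'];return T
def toolshift(s,target): return pose(s)[:3,:3].T@(np.array(target)-s['tcp_pos'])
def ang(v): return np.degrees(np.arctan2(v[1],v[0]))
E
python3 - <<'E'
from h import *
s=get_state();T=pose(s);print(T.round(4)); print('y ang',ang(T[:3,1]),'z ang',ang(T[:3,2]),s['joints'].round(1))
print(toolshift(s,[.43,.25,.34]))
E
```

```text
[[-1.000e-04 -2.414e-01 -9.704e-01  1.629e-01]
 [-8.000e-04 -9.704e-01  2.414e-01  6.548e-01]
 [-1.000e+00  8.000e-04 -1.000e-04  2.261e-01]
 [ 0.000e+00  0.000e+00  0.000e+00  1.000e+00]]
y ang -103.9709426082505 z ang 166.0290625599963 [ 92.5  20.6   0.7  -0.  -70.1 -16.5]
[-0.11359153  0.32844659 -0.35692051]
```

The hub is at about (0.538, 0.021) and the handle at about (0.536, 0.087), 66 mm apart, which agrees with the given 65 mm. The plate yaw is about 33°, so the wheel is at about -1.03 rad. I'll close the fingers, lift, turn the tool and move to a viewing pose behind the wheel.

```bash
python3 -m creep '{"jaw":[1,1,1,1,1,1,1,1,1,1],"translation":[[-0.03,0,0],[-0.03,0,0],[-0.004,0.034,-0.016],[-0.004,0.034,-0.016],[-0.004,0.034,-0.016],[-0.004,0.034,-0.016],[-0.004,0.034,-0.016],[-0.004,0.034,-0.016],[-0.004,0.034,-0.016],[-0.004,0.034,-0.016]],"roll":[-0.136,-0.136,0,0,0,0,0,0,0,0]}' 10
python3 - <<'E'
from h import *
s=get_state();T=pose(s);print(s['tcp_pos'],'z ang',ang(T[:3,2]),s['joints'].round(1),s['contact_force'],toolshift(s,[.47,.05,.36]))
E
```

```text
time_s: 1.25
tcp_pos: [0.2989, 0.3852, 0.3188]
eef_rot: [-102.0, 90.0, 79.6]
contact_force: [0.3, 0.3, 0.9]
gripper_width: 0.0131
[0.29894632 0.38518177 0.31883135] z ang -178.3695485414347 [ 75.3  -0.4 -13.3  -0.  -77.1  16.3] [0.31928656 0.34643754 0.89288128] [-0.04127709  0.33989841 -0.16145064]
```

```bash
python3 -m creep '{"jaw":[1,1,1,1,1,1,1,1,1,1],"translation":[[-0.004,0.036,-0.018],[-0.005,0.036,-0.018],[-0.005,0.036,-0.018],[-0.005,0.036,-0.018],[-0.005,0.036,-0.018],[-0.005,0.036,-0.018],[-0.005,0.036,-0.018],[-0.005,0.036,-0.018],[-0.002,0.036,-0.017],[0,0,0]],"roll":[0,0,0,0,0,0,0,0,0,0]}'
python3 - <<'E'
from h import *
s,c=snap('wrist','w1.png')
T=pose(s);print(s['tcp_pos'],'z ang',ang(T[:3,2]),s['joints'].round(1),s['gripper_width'])
E
```

```text
time_s: 2.25
tcp_pos: [0.4698, 0.064, 0.3596]
eef_rot: [91.1, 90.0, -87.5]
contact_force: [-0.0, 0.2, -0.5]
gripper_width: 0.0008
[0.46981663 0.064006   0.35964815] z ang -178.64077169148473 [ 31.7  -2.5 -10.2   0.  -82.3  59.7] 0.0008148535765653921
```

View pics/w1.png

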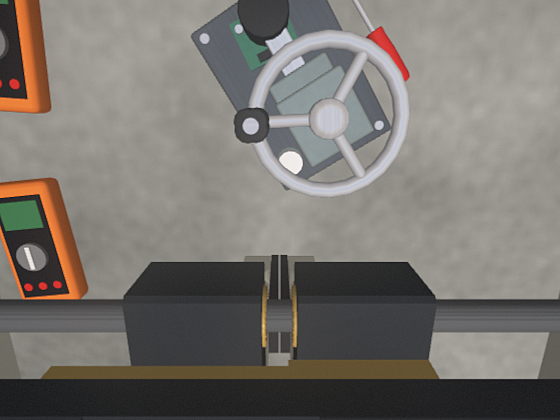

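The wrist picture clearly shows the hub centre at about (329,118), the handle's pin head at (251,126) and the rim ellipse spanning about 249–409 × 30–196.

```bash
cat >> h.py <<'E'
def wristpose(s,c): return pose(s)@c['tool_from_camera']
E
python3 - <<'E'
from h import *
s,c=snap('wrist','w1b.png');P=wristpose(s,c)
im=c['image'].astype(int)
g=cv2.cvtColor(c['image'],cv2.COLOR_RGB2GRAY)
# handle dark blob
m=np.zeros(g.shape,np.uint8);m[100:150,228:275]=(g[100:150,228:275]<75)
m=cv2.morphologyEx(m,cv2.MORPH_CLOSE,np.ones((15,15)))
cn,_=cv2.findContours(m,0,1);k=max(cn,key=cv2.contourArea);print('handle',cv2.minEnclosingCircle(k),cv2.fitEllipse(k))
# pin head
m=(g[115:138,240:262]>130).astype(np.uint8);M=cv2.moments(m);p=(M['m10']/M['m00']+240,M['m01']/M['m00']+115);print('pin',p,m.sum())
# rim
m=((im.min(2)>135)).astype(np.uint8);m[:,:235]=0;m[:, 415:]=0;m[200:]=0;m[:25]=0
n,l,st,ct=cv2.connectedComponentsWithStats(m);i=1+np.argmax(st[1:,4]);print(st[i])
cn,_=cv2.findContours((l==i).astype(np.uint8),0,cv2.CHAIN_APPROX_NONE);k=max(cn,key=cv2.contourArea)
k=np.array([q for q in k if not(q[0][0]<285 and 95<q[0][1]<155) and not (q[0][1]<80 and q[0][0]<300)])
e=cv2.fitEllipse(k);print('rim',e)
H=onz(c,*p,.244,P);R=onz(c,*e[0],.189,P);hub=onz(c,329,118,.2,P)
print('handle',H.round(4),'rimc',R.round(4),'hub',hub.round(4))
for q in (R,hub): print(np.linalg.norm((H-q)[:2]),ang(H-q))
E
```

```text
handle ((253.55555725097656, 123.44444274902344), 19.222639083862305) ((253.32821655273438, 123.40338134765625), (34.98182678222656, 36.01517868041992), 38.110477447509766)
pin (252.41013824884791, 124.62672811059907) 217
[  235    25   180   175 19444]
rim ((347.4577331542969, 121.49299621582031), (158.15005493164062, 204.53236389160156), 54.28865051269531)
handle [0.5314 0.0872 0.244 ] rimc [0.533  0.0068 0.189 ] hub [0.536  0.0249 0.2   ]
0.08047904825429923 91.16090700472049
0.06256021949560497 94.22595772863195
```

Run:
```python
from h import *
im=cv2.imread('pics/w1b.png');cr=im[80:160,220:360]
cv2.imwrite('pics/z1.png',cv2.resize(cr,(798,456),interpolation=cv2.INTER_CUBIC))
g=cv2.cvtColor(im,cv2.COLOR_BGR2GRAY)
print(cv2.HoughCircles(g[90:146,300:358],cv2.HOUGH_GRADIENT_ALT,1,20,param1=100,param2=.6,minRadius=12,maxRadius=26))
print(cv2.HoughCircles(g[25:200,240:415],cv2.HOUGH_GRADIENT_ALT,1,20,param1=100,param2=.6,minRadius=60,maxRadius=90))
print(cv2.HoughCircles(cv2.resize(g[105:145,230:272],None,fx=4,fy=4,interpolation=2),cv2.HOUGH_GRADIENT_ALT,1,20,param1=100,param2=.5,minRadius=20,maxRadius=90))
```

```text
[[[29.       29.       17.849098]]]
[[[90.       90.       69.20736 ]
  [90.       90.       81.453804]]]
[[[90.       80.       71.477264]
  [90.       80.       33.176712]
  [90.       80.       40.414906]
  [90.       80.       25.040318]]]
```

View pics/z1.png

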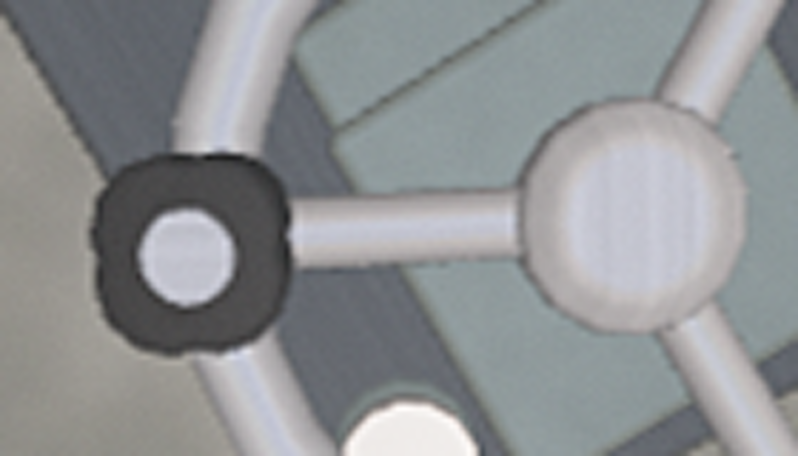

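Run:
```python
from h import *
s=get_state();c=capture('wrist');P=wristpose(s,c)
H=onz(c,252.8,125.1,.244,P);hub=onz(c,331.2,117.3,.199,P);R=onz(c,329.6,114.5,.189,P)
print(H,hub,R)
for q in (hub,R): print(np.linalg.norm((H-q)[:2]),ang(H-q))
a=onz(c,220+520/5.7,80+228/5.7,.187,P);b=onz(c,220+300/5.7,80+233/5.7,.187,P);print('spoke',ang(b-a),a,b)
cs=capture('scene')
for n in ('scene','side'):
    cc=capture(n); np.save('pics/ref_%s.npy'%n,cc['image'])
```

```text
[0.53058246 0.08810771 0.244     ] [0.53620638 0.02405694 0.199     ] [0.53824113 0.02421834 0.189     ]
0.06429720017198194 95.01793411982484
0.06434676421526232 96.8356553142202
spoke 92.7135294995944 [0.53304725 0.04001815 0.187     ] [0.53141613 0.07443309 0.187     ]
```

Pin head at (252.8,125.1) and hub at (331,117.4). That puts the hub at (0.5365,0.0235) and the handle at (0.5306,0.088), 64.3 mm apart at about 94.5°, which is consistent. I'll descend behind the handle with a 12 mm gap.

```bash
python3 -m creep '{"jaw":[1,1,1,1,1,1,1,1,1,1],"translation":[[0,-0.0096,-0.013],[0,-0.0096,-0.013],[0.021,0,0],[0.021,0,0],[0.021,0,0],[0.021,0,0],[0.021,0,0],[0.021,0,0],[0.021,0,0],[0,0,0]],"roll":[-0.055,0,0,0,0,0,0,0,0,0]}'
python3 - <<'E'
from h import *
s,c=snap('wrist','w2.png')
T=pose(s);print(s['tcp_pos'],'z ang',ang(T[:3,2]),s['joints'].round(1),s['contact_force'])
a,b=capture('scene')['image'][140:240,260:360],capture('side')['image'][120:220,220:320]
cv2.imwrite('pics/z2.png',np.hstack([cv2.resize(x,(400,400))[:,:,::-1] for x in (a,b)]))
E
```

```text
time_s: 3.55
tcp_pos: [0.492, 0.0883, 0.2098]
eef_rot: [18.7, 89.7, -156.5]
contact_force: [-0.6, -0.7, 0.7]
gripper_width: 0.0004
[0.49199001 0.08831552 0.20976452] z ang -175.2524269418877 [ 32.7   4.8 -22.1  -0.1 -63.3  62.1] [-0.64810788 -0.65885415  0.71632848]
```

View pics/w2.png

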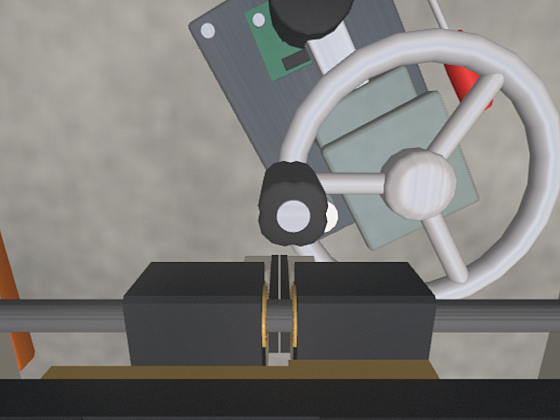

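View pics/z2.png

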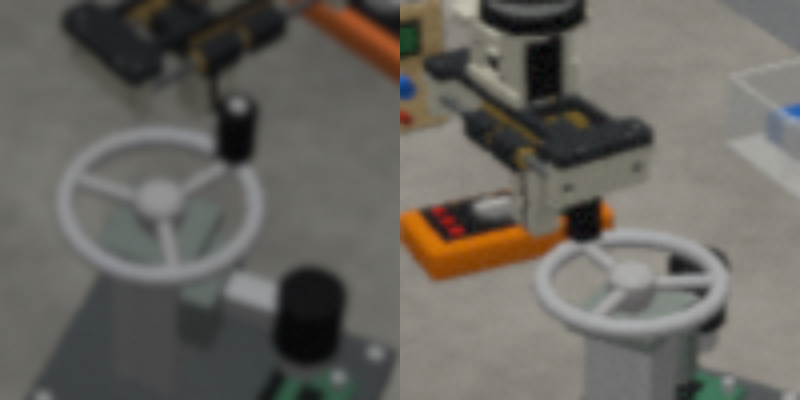

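The handle sits straight ahead of the closed fingers, with its pin at (292,216) and the finger line at x=280. Next I'll close the gap slowly.

```bash
cat > st.py <<'E'
from h import *
import sys
HUB=np.array([.5365,.0235,.2])
def rep(f=None):
    s=get_state();T=pose(s);C=T[:3,:3].T@(HUB-s['tcp_pos'])
    print('t',round(s['time_s'],2),'tcp',s['tcp_pos'].round(4),'zang',ang(T[:3,2]).round(2),'j',s['joints'].round(0),'F',s['contact_force'].round(1),'hub in tool',C.round(4))
    return s
if __name__=='__main__':
    rep()
    if len(sys.argv)>1: snap('wrist',sys.argv[1])
E
python3 -m creep '{"jaw":[1,1,1,1,1,1,1,1,1,1],"translation":[[0,0,-0.002],[0,0,-0.002],[0,0,-0.002],[0,0,-0.002],[0,0,-0.002],[0,0,-0.002],[0,0,-0.002],[0,0,-0.001],[0,0,-0.001],[0,0,-0.001]],"roll":[0,0,0,0,0,0,0,0,0,0]}' >/dev/null; python3 st.py w3.png
```

```text
t 4.7 tcp [0.5102 0.0892 0.2125] zang -175.24 j [ 32.   6. -20.  -0. -64.  63.] F [-1.8 -0.3  0.7] hub in tool [ 0.0125  0.0677 -0.0208]
```

View pics/w3.png

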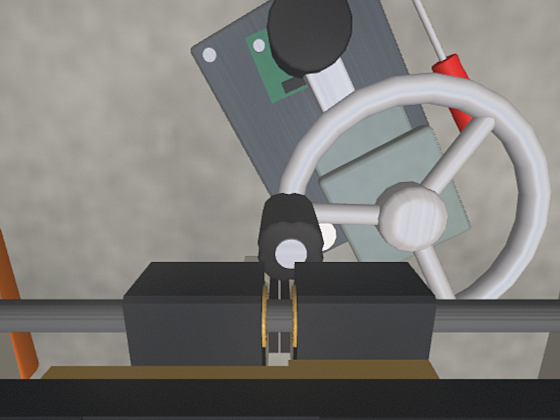

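The wrist view shows the fingers at the handle, and the -1.8 N in x suggests contact. I'll start turning: constant rows, 0.06 rad each, about the hub.

```bash
python3 -m creep '{"jaw":[1,1,1,1,1,1,1,1,1,1],"translation":[[0,-0.0012,-0.004],[0,-0.0012,-0.004],[0,-0.0012,-0.004],[0,-0.0012,-0.004],[0,-0.0012,-0.004],[0,-0.0012,-0.004],[0,-0.0012,-0.004],[0,-0.0012,-0.004],[0,-0.0012,-0.004],[0,-0.0012,-0.004]],"roll":[0.06,0.06,0.06,0.06,0.06,0.06,0.06,0.06,0.06,0.06]}' >/dev/null; python3 st.py w4.png
```

```text
t 5.75 tcp [0.5514 0.0939 0.2125] zang 150.25 j [ 30.  10. -15.  -0. -64.  31.] F [-2.5  1.4  1. ] hub in tool [ 0.0125  0.0685 -0.022 ]
```

View pics/w4.png

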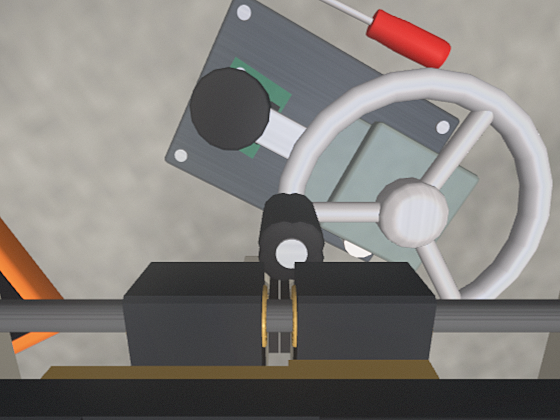

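The wheel follows, with the handle fixed in the tool's view and about 2.9 N of push. I'll continue.

```bash
python3 -m creep '{"jaw":[1,1,1,1,1,1,1,1,1,1],"translation":[[0,-0.001,-0.004],[0,-0.001,-0.004],[0,-0.001,-0.004],[0,-0.001,-0.004],[0,-0.001,-0.004],[0,-0.001,-0.004],[0,-0.001,-0.004],[0,-0.001,-0.004],[0,-0.001,-0.004],[0,-0.001,-0.004]],"roll":[0.06,0.06,0.06,0.06,0.06,0.06,0.06,0.06,0.06,0.06]}' >/dev/null; python3 st.py; python3 -m creep '{"jaw":[1,1,1,1,1,1,1,1,1,1],"translation":[[0,-0.001,-0.004],[0,-0.001,-0.004],[0,-0.001,-0.004],[0,-0.001,-0.004],[0,-0.001,-0.004],[0,-0.001,-0.004],[0,-0.001,-0.004],[0,-0.001,-0.004],[0,-0.001,-0.004],[0,-0.001,-0.004]],"roll":[0.06,0.06,0.06,0.06,0.06,0.06,0.06,0.06,0.06,0.06]}' >/dev/null; python3 st.py w5.png
```

```text
t 6.8 tcp [0.5866 0.0734 0.2125] zang 115.96 j [ 26.  13. -11.  -0. -65.  -0.] F [-1.3  2.1 -0.1] hub in tool [ 0.0124  0.0669 -0.023 ]
t 7.8 tcp [0.6038 0.0365 0.2125] zang 81.59 j [ 22.  14. -10.  -0. -66. -30.] F [ 0.7  3.1 -1.3] hub in tool [ 0.0124  0.0647 -0.0227]
```

View pics/w5.png

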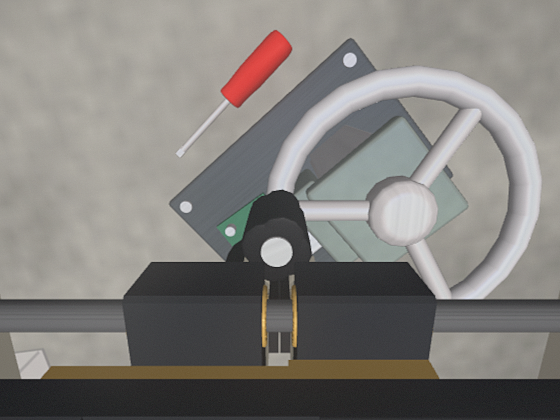

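The handle is centred on the fingers (pin at x=277). I'll keep going.

```bash
python3 -m creep '{"jaw":[1,1,1,1,1,1,1,1,1,1],"translation":[[0,-0.0012,-0.004],[0,-0.0012,-0.004],[0,-0.0012,-0.004],[0,-0.0012,-0.004],[0,-0.0012,-0.004],[0,-0.0012,-0.004],[0,-0.0012,-0.004],[0,-0.0012,-0.004],[0,-0.0012,-0.004],[0,-0.0012,-0.004]],"roll":[0.06,0.06,0.06,0.06,0.06,0.06,0.06,0.06,0.06,0.06]}' >/dev/null; python3 st.py; python3 -m creep '{"jaw":[1,1,1,1,1,1,1,1,1,1],"translation":[[0,-0.0012,-0.004],[0,-0.0012,-0.004],[0,-0.0012,-0.004],[0,-0.0012,-0.004],[0,-0.0012,-0.004],[0,-0.0012,-0.004],[0,-0.0012,-0.004],[0,-0.0012,-0.004],[0,-0.0012,-0.004],[0,-0.0012,-0.004]],"roll":[0.06,0.06,0.06,0.06,0.06,0.06,0.06,0.06,0.06,0.06]}' >/dev/null; python3 st.py w6.png
```

```text
t 8.85 tcp [ 0.5987 -0.0046  0.2126] zang 47.26 j [ 18.  14. -11.  -0. -65. -61.] F [ 2.8  1.4 -1.5] hub in tool [ 0.0125  0.0648 -0.0216]
t 9.85 tcp [ 0.5713 -0.0356  0.2126] zang 12.88 j [ 16.  11. -14.   0. -65. -93.] F [ 2.3  0.7 -0.9] hub in tool [ 0.0126  0.0654 -0.0208]
```

View pics/w6.png

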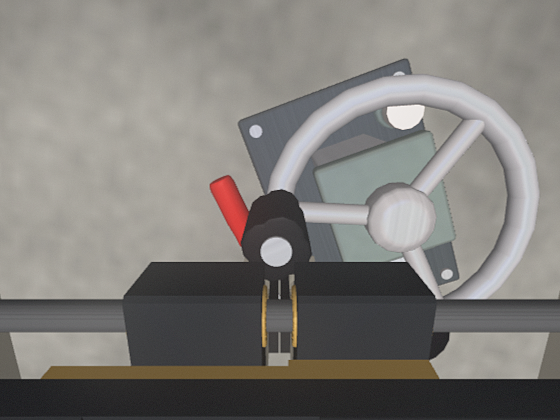

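```bash
python3 -m creep '{"jaw":[1,1,1,1,1,1,1,1,1,1],"translation":[[0,-0.0012,-0.004],[0,-0.0012,-0.004],[0,-0.0012,-0.004],[0,-0.0012,-0.004],[0,-0.0012,-0.004],[0,-0.0012,-0.004],[0,-0.0012,-0.004],[0,-0.0012,-0.004],[0,-0.0012,-0.004],[0,-0.0012,-0.004]],"roll":[0.06,0.06,0.06,0.06,0.06,0.06,0.06,0.06,0.06,0.06]}' >/dev/null; python3 st.py
python3 -m creep '{"jaw":[1,1,1,1,1,1,1,1,1,1],"translation":[[0,0,0.004],[0,0,0.008],[0,0,0.008],[-0.02,0,0],[-0.02,0,0],[-0.02,0,0],[-0.02,0,0],[0,0,0],[0,0,0],[0,0,0]],"roll":[0,0,0,0,0,0,0,-0.14,-0.14,-0.14]}' >/dev/null; python3 st.py w7.png
```

```text
t 10.9 tcp [ 0.5312 -0.0459  0.2127] zang -21.45 j [  16.    8.  -18.    0.  -64. -128.] F [ 2.5 -1.3 -0.2] hub in tool [ 0.0127  0.0666 -0.0204]
t 11.9 tcp [ 0.5502 -0.0534  0.2925] zang 2.98 j [  15.    7.   -9.    0.  -74. -102.] F [-0.4 -0.4  0.1] hub in tool [ 0.0925  0.0775 -0.0097]
```

View pics/w7.png

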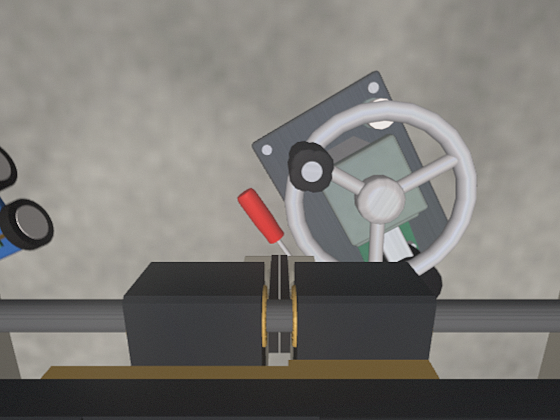

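The tool is clear. The pin is at (311.5,172) and the hub at (381,200).

Run:
```python
from h import *
s=get_state();c=capture('wrist');P=wristpose(s,c)
H=onz(c,311.8,172.2,.244,P);hub=onz(c,380.8,200,.199,P)
print(H,hub,np.linalg.norm((H-hub)[:2]),ang(H-hub))
```

```text
[ 0.50736442 -0.03627725  0.244     ] [0.53278523 0.02010487 0.199     ] 0.061847887204648976 -114.26901943357139
```

```bash
python3 -m creep '{"jaw":[1,1,1,1,1,1,1,1,1,1],"translation":[[0,0,0],[0,0,0],[0,0,0],[0,0,0],[0,0,0],[0,0,0],[0,0,0],[0,0,0],[0,0,0],[0,0,0]],"roll":[-0.1424,-0.1424,-0.1424,-0.1424,-0.1424,-0.1424,-0.1424,-0.1424,-0.1424,-0.1424]}' >/dev/null
python3 -m creep '{"jaw":[1,1,1,1,1,1,1,1,1,1],"translation":[[0,0,0],[0,0,0],[0,0,0],[0,0,0],[0,0,0],[0,0,0],[0,0,0],[0,0,0],[0,0,0],[0,0,0]],"roll":[-0.1424,-0.1424,-0.1424,-0.1424,-0.1424,-0.1424,-0.1424,-0.1424,-0.1424,0]}' >/dev/null;  python3 st.py w8.png
python3 - <<'E'
from h import *
s=get_state();print(toolshift(s,[.5424,-.0505,.2125]))
E
```

```text
t 14.0 tcp [ 0.5498 -0.0533  0.2924] zang 157.53 j [ 15.   7.  -9.   0. -74.  53.] F [-0.1  0.8 -0.8] hub in tool [ 0.0924 -0.0659  0.0416]
[0.07988161 0.00029101 0.00784292]
```

View pics/w8.png

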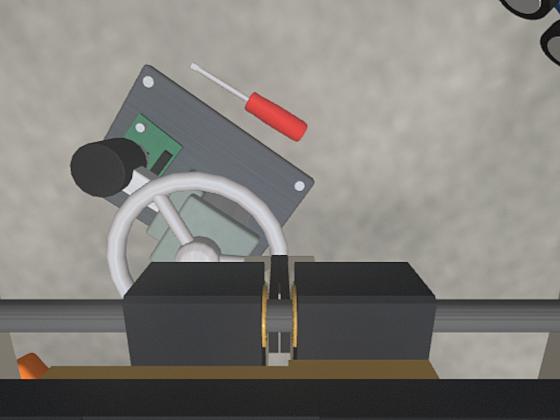

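The handle is now hidden ahead of the fingers, with the hub at tool y=-66 and z=+42 mm, so there is about 17 mm of gap. I'll descend and approach.

```bash
python3 -m creep '{"jaw":[1,1,1,1,1,1,1,1,1,1],"translation":[[0.02,0,0],[0.02,0,0],[0.02,0,0],[0.02,0,0],[0,0,0.003],[0,0,0.003],[0,0,0.003],[0,0,0.003],[0,0,0.002],[0,0,0.002]],"roll":[0,0,0,0,0,0,0,0,0,0]}' >/dev/null;  python3 st.py
python3 - <<'E'
from h import *
a,b=capture('scene')['image'][140:240,240:340],capture('side')['image'][120:220,220:320]
cv2.imwrite('pics/z3.png',np.hstack([cv2.resize(x,(400,400))[:,:,::-1] for x in (a,b)]))
E
```

```text
t 15.05 tcp [ 0.5346 -0.0469  0.2132] zang 157.57 j [ 16.   8. -18.   0. -64.  52.] F [ 0.1 -0.2 -0.7] hub in tool [ 0.0132 -0.0658  0.0251]
```

View pics/z3.png

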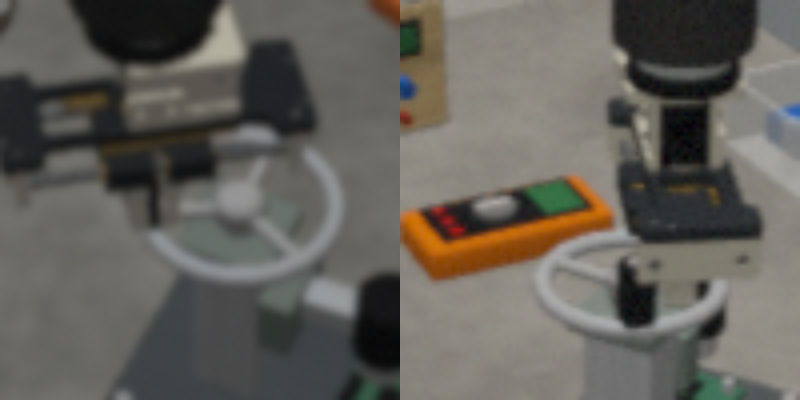

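The side view shows the fingers just behind the handle. I'll close the last 4 mm and push on.

```bash
python3 -m creep '{"jaw":[1,1,1,1,1,1,1,1,1,1],"translation":[[0,0,0.002],[0,0,0.002],[0,0.0012,0.004],[0,0.0012,0.004],[0,0.0012,0.004],[0,0.0012,0.004],[0,0.0012,0.004],[0,0.0012,0.004],[0,0.0012,0.004],[0,0.0012,0.004]],"roll":[0,0,0.06,0.06,0.06,0.06,0.06,0.06,0.06,0.06]}' >/dev/null;  python3 st.py
python3 -m creep '{"jaw":[1,1,1,1,1,1,1,1,1,1],"translation":[[0,0.0012,0.004],[0,0.0012,0.004],[0,0.0012,0.004],[0,0.0012,0.004],[0,0.0012,0.004],[0,0.0012,0.004],[0,0.0012,0.004],[0,0.0012,0.004],[0,0.0012,0.004],[0,0.0012,0.004]],"roll":[0.06,0.06,0.06,0.06,0.06,0.06,0.06,0.06,0.06,0.06]}' >/dev/null; python3 st.py w9.png
```

```text
t 16.15 tcp [ 0.4993 -0.0358  0.2126] zang 129.94 j [ 18.   5. -22.   0. -63.  21.] F [ 0.4 -2.5  0.2] hub in tool [ 0.0125 -0.0666  0.0216]
t 17.15 tcp [ 0.4721 -0.0048  0.2126] zang 95.55 j [ 23.   2. -25.   0. -63. -18.] F [ 1.1 -1.8 -0.2] hub in tool [ 0.0126 -0.0668  0.022 ]
```

View pics/w9.png

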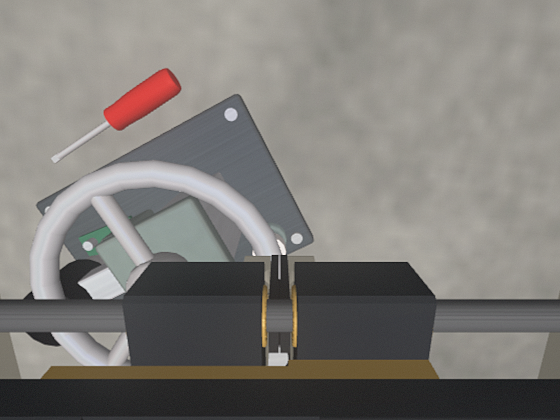

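Force is about 2–2.5 N and the wheel is turning with the tool; about 91° remains.

```bash
python3 -m creep '{"jaw":[1,1,1,1,1,1,1,1,1,1],"translation":[[0,0.0012,0.004],[0,0.0012,0.004],[0,0.0012,0.004],[0,0.0012,0.004],[0,0.0012,0.004],[0,0.0012,0.004],[0,0.0012,0.004],[0,0.0012,0.004],[0,0.0012,0.004],[0,0.0012,0.004]],"roll":[0.06,0.06,0.06,0.06,0.06,0.06,0.06,0.06,0.06,0.06]}' >/dev/null; python3 st.py
python3 -m creep '{"jaw":[1,1,1,1,1,1,1,1,1,1],"translation":[[0,0.0012,0.004],[0,0.0012,0.004],[0,0.0012,0.004],[0,0.0012,0.004],[0,0.0012,0.004],[0,0.0012,0.004],[0,0.0012,0.004],[0,0.0012,0.004],[0,0.0012,0.004],[0,0.0012,0.004]],"roll":[0.06,0.06,0.06,0.06,0.06,0.06,0.06,0.06,0.06,0.06]}' >/dev/null; python3 st.py
python3 -m creep '{"jaw":[1,1,1,1,1,1,1,1,1,1],"translation":[[0,0.0006,0.002],[0,0.0006,0.002],[0,0.0006,0.002],[0,0.0006,0.002],[0,0.0006,0.002],[0,0.0006,0.002],[0,0.0006,0.002],[0,0.0006,0.002],[0,0.0006,0.002],[0,0.0006,0.002]],"roll":[0.03,0.03,0.03,0.03,0.03,0.03,0.03,0.03,0.03,0.03]}' >/dev/null; python3 st.py w10.png
```

```text
t 18.2 tcp [0.467  0.0359 0.2126] zang 61.26 j [ 29.   1. -26.   0. -63. -57.] F [-0.3 -2.3  1.1] hub in tool [ 0.0125 -0.0669  0.0226]
t 19.2 tcp [0.4858 0.0724 0.2125] zang 26.88 j [ 31.   4. -23.   0. -63. -95.] F [-3.  -1.8  1.7] hub in tool [ 0.0125 -0.0666  0.0231]
t 20.2 tcp [0.503  0.085  0.2125] zang 9.66 j [  32.    6.  -21.   -0.  -63. -112.] F [-2.4 -0.9  2.3] hub in tool [ 0.0125 -0.0662  0.0227]
```

View pics/w10.png

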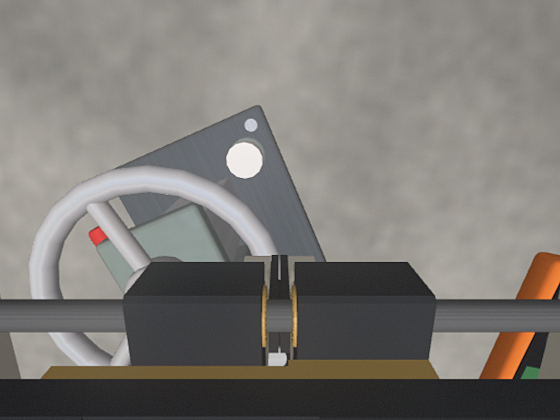

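Run:
```python
from h import *
r=[np.load('pics/ref_scene.npy')[150:220,260:340],np.load('pics/ref_side.npy')[150:210,240:315]]
for n in ('w',):pass
a=capture('scene')['image'][150:220,260:340];b=capture('side')['image'][150:210,240:315]
f=lambda x:cv2.resize(x,(400,300),interpolation=cv2.INTER_CUBIC)[:,:,::-1]
cv2.imwrite('pics/z4.png',np.vstack([np.hstack([f(r[0]),f(r[1])]),np.hstack([f(a),f(b)])]))
```

```text
(no output)
```

View pics/z4.png

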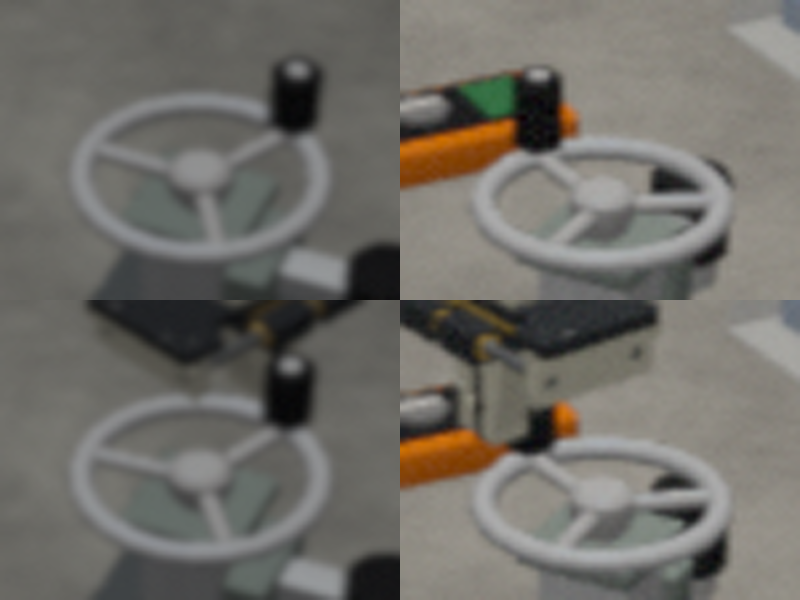

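The upper row is the reference and the lower row is now. The handle in the scene view is about 1.5 px short of its start. I'll measure it with a sub-pixel template match.

```bash
cat > tm.py <<'E'
from h import *
def proj(c,p):
    f=210/np.tan(np.radians(c['fovy'])/2);q=c['pose'][:3,:3].T@(p-c['pose'][:3,3]);return np.array([c['cx']+f*q[0]/-q[2],c['cy']-f*q[1]/-q[2]])
for n,(x0,x1,y0,y1) in (('scene',(311,327,160,180)),('side',(258,275,160,182))):
    ref=np.load(f'pics/ref_{n}.npy');c=capture(n);up=lambda x:cv2.resize(cv2.cvtColor(x,7),None,fx=8,fy=8,interpolation=2)
    t=up(ref)[y0*8:y1*8,x0*8:x1*8];S=up(c['image'])[(y0-8)*8:(y1+8)*8,(x0-8)*8:(x1+8)*8]
    m=cv2.matchTemplate(S,t,5);_,v,_,l=cv2.minMaxLoc(m)
    H=lambda a:np.array([.5358+.065*np.cos(a),.0232+.065*np.sin(a),.219]);a=np.radians(94.5)
    J=(proj(c,H(a+.01))-proj(c,H(a-.01)))/.02; d=np.array(l)/8-8
    print(n,'shift px',d,'score',round(v,3),'px/rad',J.round(1),'=> deg ccw of ref',np.degrees(d@J/(J@J)).round(2))
E
python3 tm.py
```

```text
scene shift px [-1.375 -0.625] score 0.899 px/rad [-15.7 -13.2] => deg ccw of ref 4.07
side shift px [-0.5   1.25] score 0.631 px/rad [-18.5   5.6] => deg ccw of ref 2.49
```

```bash
python3 -m creep '{"jaw":[1,1,1,1,1,1,1,1,1,1],"translation":[[0,0.0002,0.0007],[0,0.0002,0.0007],[0,0.0002,0.0007],[0,0.0002,0.0006],[0,0.0002,0.0006],[0,0.0002,0.0006],[0,0,0],[0,0,0],[0,0,0],[0,0,0]],"roll":[0.01,0.01,0.01,0.01,0.01,0.01,0,0,0,0]}' >/dev/null; python3 st.py; python3 tm.py
```

```text
t 21.45 tcp [0.5068 0.0868 0.2125] zang 6.33 j [  32.    6.  -21.   -0.  -64. -115.] F [-1.  -0.8 -0.2] hub in tool [ 0.0125 -0.0662  0.0225]
scene shift px [-0.5    0.125] score 0.898 px/rad [-15.7 -13.2] => deg ccw of ref 0.85
side shift px [0.125 0.875] score 0.652 px/rad [-18.5   5.6] => deg ccw of ref 0.4
```

The handle is within about 1° of its start. I'll back off and lift clear for an unobstructed check.

```bash
python3 -m creep '{"jaw":[1,1,1,1,1,1,1,1,1,1],"translation":[[0,0,-0.005],[0,0,-0.01],[0,0,-0.01],[-0.025,0,0],[-0.03,0,0],[-0.03,0,0],[-0.03,0,0],[-0.03,0,-0.03],[0,0,-0.03],[0,0,0]],"roll":[0,0,0,0,0,0,0,0,0,0]}' >/dev/null; python3 st.py w11.png; python3 tm.py
```

```text
t 22.55 tcp [0.4196 0.0768 0.3594] zang 6.37 j [  37.   -8.  -15.   -0.  -83. -121.] F [-0.7 -0.4  0.6] hub in tool [ 0.1596 -0.0664  0.1096]
scene shift px [-0.375 -0.25 ] score 0.998 px/rad [-15.7 -13.2] => deg ccw of ref 1.25
side shift px [-0.375  0.125] score 0.995 px/rad [-18.5   5.6] => deg ccw of ref 1.17
```

View pics/w11.png

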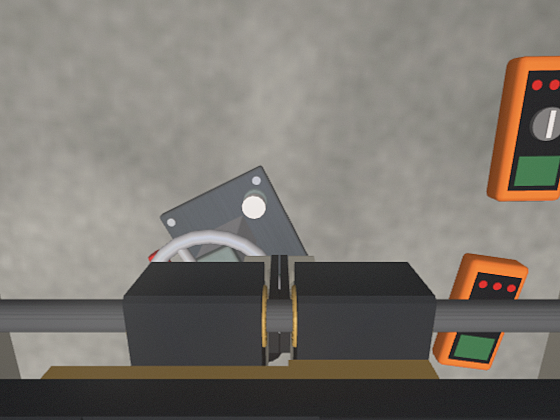

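Both views, now unobstructed (match 0.995+), say the handle is about 1.2° short. I'll turn the tool back to the original viewing pose to compare with the first wrist picture.

```bash
python3 -m creep '{"jaw":[1,1,1,1,1,1,1,1,1,1],"translation":[[0,0,0],[0,0,0],[0,0,0],[0,0,0],[0,0,0],[0,0,0],[0,0,0],[0,0,0],[0,0,0],[0,0,0]],"roll":[-0.1454,-0.1454,-0.1454,-0.1454,-0.1454,-0.1454,-0.1454,-0.1454,-0.1454,-0.1454]}' >/dev/null
python3 -m creep '{"jaw":[1,1,1,1,1,1,1,1,1,1],"translation":[[0,0,0],[0,0,0],[0,0,0],[0,0,0],[0,0,0],[0,0,0],[0,0,0],[0,0,0],[0,0,0],[0,0,0]],"roll":[-0.1454,-0.1454,-0.1454,-0.1454,-0.1454,-0.1454,-0.1454,-0.1454,-0.1454,-0.1454]}' >/dev/null
python3 -m creep '{"jaw":[1,1,1,1,1,1,1,1,1,1],"translation":[[0,0,0],[0,0.0035,-0.0125],[0,0.0035,-0.0125],[0,0.0035,-0.0125],[0,0.0035,-0.0124],[0,0,0],[0,0,0],[0,0,0],[0,0,0],[0,0,0]],"roll":[-0.1454,0,0,0,0,0,0,0,0,0]}' >/dev/null; python3 st.py w12.png
python3 - <<'E'
import cv2,numpy as np
a,b=[cv2.imread('pics/'+f)[80:160,220:360] for f in('w1b.png','w12.png')]
cv2.imwrite('pics/z5.png',np.vstack([cv2.resize(x,(525,300),interpolation=2) for x in(a,b)]))
E
python3 tm.py
```

```text
t 25.7 tcp [0.4722 0.0646 0.3579] zang -178.71 j [ 32.  -2. -10.   0. -82.  60.] F [0.4 0.4 0.7] hub in tool [ 0.1579  0.0426 -0.0632]
scene shift px [-0.375 -0.25 ] score 0.998 px/rad [-15.7 -13.2] => deg ccw of ref 1.25
side shift px [-0.375  0.125] score 0.994 px/rad [-18.5   5.6] => deg ccw of ref 1.17
```

View pics/z5.png

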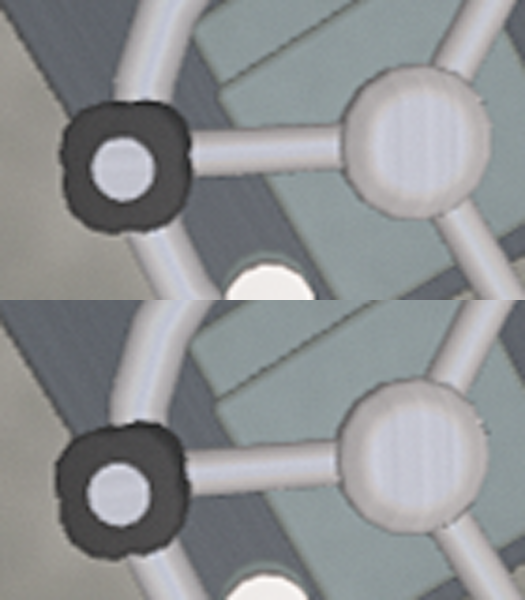

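Run:
```python
from h import *
s=get_state();c=capture('wrist');P=wristpose(s,c)
up=lambda x:cv2.resize(x,None,fx=8,fy=8,interpolation=2)
A=up(cv2.imread('pics/w1b.png',0));B=up(cv2.cvtColor(c['image'],7))
def m(x0,x1,y0,y1):
    t=A[y0*8:y1*8,x0*8:x1*8];S=B[(y0-8)*8:(y1+10)*8,(x0-8)*8:(x1+8)*8]
    r=cv2.matchTemplate(S,t,5);_,v,_,l=cv2.minMaxLoc(r);return np.array(l)/8-8,v
dp,v=m(235,270,108,142);dh,v2=m(310,352,96,138);dj,v3=m(195,212,30,46);print(dp,v,dh,v2,dj,v3)
P0=P.copy()
H=onz(c,*(np.array([252.8,125.1])+dp),.244,P);hub=onz(c,*(np.array([331.2,117.3])+dh),.199,P)
print(H,hub,ang(H-hub),'ref 95.0')
```

```text
[-1.125  6.75 ] 0.9812092185020447 [-1.     3.875] 0.9885092973709106 [-0.875  2.875] 0.9946918487548828
[0.52955723 0.0868085  0.244     ] [0.53665475 0.02289225 0.199     ] 96.3363945023839 ref 95.0
```

The wrist comparison also gives 1.3° short, so all three views agree. I'll go back down behind the handle and push the last 1.4 mm in small steps.

```bash
python3 -m creep '{"jaw":[1,1,1,1,1,1,1,1,1,1],"translation":[[0,-0.011,-0.0108],[0,-0.011,-0.0108],[0.0208,0,0],[0.0208,0,0],[0.0208,0,0],[0.0208,0,0],[0.0208,0,0],[0.0208,0,0],[0.0206,0,0],[0,0,0]],"roll":[-0.055,0,0,0,0,0,0,0,0,0]}' >/dev/null; python3 st.py
python3 -m creep '{"jaw":[1,1,1,1,1,1,1,1,1,1],"translation":[[0,0,-0.003],[0,0,-0.003],[0,0,-0.003],[0,0,-0.002],[0,0,-0.001],[0,0,0],[0,0,0],[0,0,0],[0,0,0],[0,0,0]],"roll":[0,0,0,0,0,0,0,0,0,0]}' >/dev/null; python3 st.py w13.png; python3 tm.py
```

```text
t 26.9 tcp [0.4916 0.0873 0.2094] zang -175.66 j [ 33.   5. -22.  -0. -63.  62.] F [-0.5  0.1 -0.4] hub in tool [ 0.0094  0.067  -0.04  ]
t 27.9 tcp [0.5049 0.0885 0.2122] zang -175.57 j [ 32.   6. -21.   0. -63.  63.] F [-0.3 -0.9 -0.2] hub in tool [ 0.0122  0.0672 -0.0265]
scene shift px [-0.5  0. ] score 0.91 px/rad [-15.7 -13.2] => deg ccw of ref 1.07
side shift px [0.25  0.875] score 0.694 px/rad [-18.5   5.6] => deg ccw of ref 0.04
```

View pics/w13.png

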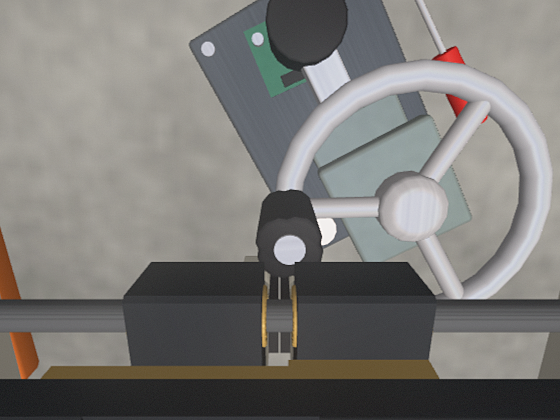

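```bash
python3 -m creep '{"jaw":[1,1,1,1,1,1,1,1,1,1],"translation":[[0,0,-0.0005],[0,0,-0.0005],[0,0,-0.0005],[0,0,0],[0,0,0],[0,0,0],[0,0,0],[0,0,0],[0,0,0],[0,0,0]],"roll":[0,0,0,0,0,0,0,0,0,0]}' >/dev/null
cat > pin.py <<'E'
from h import *
import sys
s,c=snap('wrist',sys.argv[1])
up=lambda x:cv2.resize(x,None,fx=8,fy=8,interpolation=2)
B=up(cv2.cvtColor(c['image'],7))
def m(A,x0,x1,y0,y1,p=10):
    A=up(cv2.imread('pics/'+A,0))
    t=A[y0*8:y1*8,x0*8:x1*8];S=B[(y0-p)*8:(y1+p)*8,(x0-p)*8:(x1+p)*8]
    r=cv2.matchTemplate(S,t,5);_,v,_,l=cv2.minMaxLoc(r);return np.array(l)/8-p,round(v,3)
print('pin vs w13',m('w13.png',272,306,232,262),'hub',m('w13.png',375,450,165,245),'| pin vs w4',m('w4.png',274,308,234,262),'F',s['contact_force'].round(1),'tcp',s['tcp_pos'].round(4))
E
python3 pin.py w14.png; python3 tm.py
```

```text
pin vs w13 (array([-0.125,  3.5  ]), 0.927) hub (array([-0.25 ,  2.875]), 0.997) | pin vs w4 (array([-1.875,  0.   ]), 0.998) F [-0.4  0.5 -0.7] tcp [0.5064 0.0886 0.2122]
scene shift px [-0.5  0. ] score 0.902 px/rad [-15.7 -13.2] => deg ccw of ref 1.07
side shift px [0.25  0.875] score 0.685 px/rad [-18.5   5.6] => deg ccw of ref 0.04
```

The pin is now at the in-contact position, and the wheel hasn't moved yet.

```bash
python3 -m creep '{"jaw":[1,1,1,1,1,1,1,1,1,1],"translation":[[0,0,-0.0003],[0,0,-0.0003],[0,0,-0.0003],[0,0,-0.0003],[0,0,0],[0,0,0],[0,0,0],[0,0,0],[0,0,0],[0,0,0]],"roll":[0,0,0,0,0,0,0,0,0,0]}' >/dev/null
python3 pin.py w15.png; python3 tm.py
```

```text
pin vs w13 (array([-0.375,  4.625]), 0.903) hub (array([-0.5  ,  5.125]), 0.995) | pin vs w4 (array([-2.   ,  0.625]), 0.977) F [-2.4 -0.9  0.4] tcp [0.5076 0.0887 0.2121]
scene shift px [-0.25  0.25] score 0.904 px/rad [-15.7 -13.2] => deg ccw of ref 0.09
side shift px [0.5  0.75] score 0.676 px/rad [-18.5   5.6] => deg ccw of ref -0.77
```

```bash
python3 -m creep '{"jaw":[1,1,1,1,1,1,1,1,1,1],"translation":[[0,0,-0.0003],[0,0,0],[0,0,0],[0,0,0],[0,0,0],[0,0,0.004],[0,0,0.007],[0,0,0.01],[0,0,0.004],[0,0,0]],"roll":[0,0,0,0,0,0,0,0,0,0]}' >/dev/null
python3 -m creep '{"jaw":[1,1,1,1,1,1,1,1,1,1],"translation":[[-0.025,0,0],[-0.025,0,0],[-0.025,0,0],[-0.025,0,0],[-0.025,0,0],[-0.023,0,0],[0,0.011,0.008],[0,0.011,0.008],[0,0,0],[0,0,0]],"roll":[0,0,0,0,0,0,0,0,0.055,0]}' >/dev/null
python3 st.py w16.png; python3 tm.py
python3 - <<'E'
from h import *
s=get_state();c=capture('wrist');P=wristpose(s,c)
up=lambda x:cv2.resize(x,None,fx=8,fy=8,interpolation=2)
A=up(cv2.imread('pics/w1b.png',0));B=up(cv2.cvtColor(c['image'],7))
def m(x0,x1,y0,y1):
    t=A[y0*8:y1*8,x0*8:x1*8];S=B[(y0-20)*8:(y1+20)*8,(x0-20)*8:(x1+20)*8]
    r=cv2.matchTemplate(S,t,5);_,v,_,l=cv2.minMaxLoc(r);return np.array(l)/8-20,v
dp,v=m(235,270,108,142);dh,v2=m(310,352,96,138);print(dp,v,dh,v2)
H=onz(c,*(np.array([252.8,125.1])+dp),.244,P);hub=onz(c,*(np.array([331.2,117.3])+dh),.199,P)
print(H,hub,ang(H-hub),'ref 95.0')
E
```

```text
t 32.35 tcp [0.4679 0.0627 0.3594] zang -178.81 j [ 32.  -3. -10.  -0. -82.  60.] F [-0.3 -0.6 -0.8] hub in tool [ 0.1594  0.0406 -0.0679]
scene shift px [-0.125 -0.125] score 0.999 px/rad [-15.7 -13.2] => deg ccw of ref 0.49
side shift px [0. 0.] score 0.996 px/rad [-18.5   5.6] => deg ccw of ref 0.0
[-2.875 -0.375] 0.9852766394615173 [-2.5 -1. ] 0.9889156222343445
[0.53050937 0.0869036  0.244     ] [0.53654526 0.02283467 0.199     ] 95.38191379666314 ref 95.0
```

View pics/w16.png

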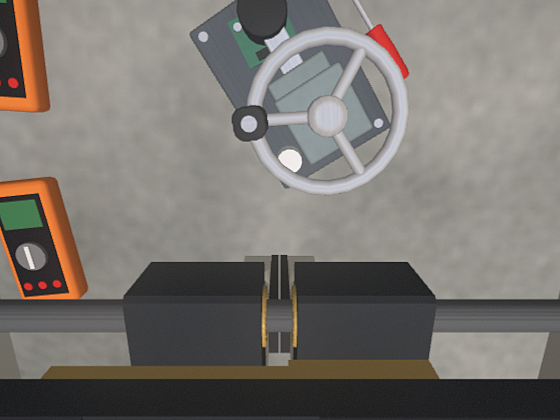

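The handle is back within about 0.3° in all three views: pin at (250,124), hub at (328,116). I'll check that nothing else moved, then hand in.

Run:
```python
from h import *
for n in('scene','side'):
    c=capture(n);r=cv2.imread(f'pics/{n}0.png')[:,:,::-1]
    d=(cv2.GaussianBlur(cv2.absdiff(c['image'],r),(3,3),0).max(2)>30).astype(np.uint8)
    k,l,s,ct=cv2.connectedComponentsWithStats(d);print(n,[x.tolist() for x in s[1:] if x[4]>8])
print(get_state()['time_s']); print(close_job())
```

```text
scene [[165, 0, 34, 74, 1401], [224, 0, 14, 18, 223], [289, 0, 15, 3, 28], [303, 0, 22, 7, 111], [280, 2, 46, 36, 1160], [386, 4, 13, 4, 27], [387, 4, 25, 24, 362], [382, 12, 3, 10, 18], [412, 27, 6, 9, 31], [360, 28, 16, 20, 133], [258, 33, 84, 90, 2875], [396, 32, 8, 19, 97], [215, 39, 28, 21, 330], [370, 50, 5, 5, 18], [216, 56, 31, 40, 796], [167, 77, 16, 17, 183], [173, 97, 28, 30, 368], [211, 98, 25, 28, 238], [331, 206, 15, 7, 52], [316, 214, 13, 6, 38], [306, 216, 6, 3, 10], [332, 231, 8, 2, 10]]
side [[0, 0, 106, 132, 5009], [219, 0, 61, 136, 4439], [18, 47, 8, 7, 31], [13, 50, 28, 51, 330], [28, 64, 3, 4, 10], [33, 102, 17, 32, 216], [46, 112, 2, 6, 9], [249, 127, 5, 5, 18], [15, 129, 63, 100, 3345], [0, 183, 4, 7, 24], [287, 183, 3, 4, 9], [298, 182, 4, 5, 11], [295, 201, 7, 5, 21], [290, 202, 4, 4, 10], [109, 209, 25, 29, 360], [0, 211, 67, 89, 2834], [18, 229, 3, 5, 10], [109, 228, 8, 8, 34], [94, 235, 8, 8, 13], [80, 237, 14, 15, 57], [109, 237, 12, 14, 90], [122, 237, 3, 7, 12], [40, 238, 10, 22, 86], [104, 256, 31, 28, 281]]
32.65
the job is handed in; nothing more can be done
None
```

The hand wheel has gone round one full clockwise turn, the handle is back where it started, and the job is handed in at 32.65 s.

- **Method:** I pushed the handle from behind with the closed fingers. I pushed about 206°, backed off and lifted clear to turn the tool, then pushed the rest. The first finish was about 1.2° short, so I made a small final push and moved clear. The handle was never pinched, and the highest force I read was about 3.5 N.
- **Handle position:** three unobstructed checks put the handle 0.5°, 0.0° and 0.4° short of its starting angle (scene, side and wrist views). The differences are within the measuring accuracy. Earlier checks with the fingers still at the handle disagreed by up to about 1.5° because the gripper hid part of it.
- **Everything else:** comparing the fixed views before and after showed changes only in the robot and its background, and around the camera head. The camera head changes are what you would expect from its 10 mm descent. One small change, about 8 × 2 px, lies at the edge of the camera and board area. I took it to be the camera too, but did not check it separately. The tool was clear of everything at hand-in.

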